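# Pin the clamshell jig shut on an aperture ring and hold it

## Robot

A 6-joint arm with a two-finger parallel gripper is mounted at the origin on a cart in front of the work surface, level with it; the furniture and walls round the work are solid. World frame = base frame: x ahead of the robot, y to its left, z up, the work surface at z = 0. Lengths are in m, angles in rad, forces in N, time in s.
With the tool pointing down it reaches from about 0.3 to 0.775 m from the base axis. Payload 14.6 kg.
Tool frame: the origin (TCP) lies at the very end of the fingers, on their centre line; the grasp point (between the pads) lies 19 mm behind it; z points along the fingers, x is the direction in which the jaws open and shut, and the axes are right-handed (so a half turn about z gives the same grasp; the last joint's range is limited). The gripper opens to 94 mm and grips with 3 to 60 N. Pads are 16 mm wide; open, the fingers measure 119 mm over their backs; the gripper's body (75 mm by 177 mm) begins 78 mm behind the grasp point.
Start: joints at [-1.299, 0.3, 1.521, -0, 1.321, -0.067], TCP at [0.183, -0.519, 0.205] pointing down, gripper open.
Joint ranges: [-3.03, 3.03], [-0.79, 2.21], [0.23, 2.52], [-1.04, 4.18], [0, 3.07], [-2.55, 2.55]. Speed limits (rad/s): [2.22, 2.22, 2.57, 3.14, 3.14, 3.14].

## Interface

Orientations are given as a unit quaternion [x, y, z, w].
In Python, from station import arm gives the robot as it stands.
- The arm moves only by the tool jog_arm, never from a script. Its argument "series" is a list of rows, each an object with "jaw": the opening in per cent of the stroke, from 0 (shut) to 100 (fully open); "xyz": the shift along the world's x, y, z in m, a list of three; "roll": the turn about the world's z in degrees. A call has 1 to 5 rows; each row is the pose to reach, as a shift and turn from the pose commanded when the call began; what a row does not reach only later rows make up. A row lasts 1/8 s, in which the tool goes at most 62.5 mm and 10.7 degrees, less where a joint would pass 70% of its speed; a pose out of reach is approached as far as the arm can. A call with a gripper value outside its range is refused whole. The fingers move at their own pace and stop on an object; "force" is the grip in N (left out, the last holds). Time passes only in rows, so rows that repeat a pose let the fingers close. It gives the time, the measured TCP pose, the force and the opening at its end, in the units of the state.
- arm.read_state(): the state, without advancing time (a new reading comes with each control period).
- arm.snapshot(name): name is "side" or "top" or "wrist"; returns a dict with "img" (400x640x3 uint8, red, green, blue), "fx", "fy", "cx", "cy" (pixels), "pose" (4x4, takes a point from camera to world coordinates). Camera axes: x right, y up, looking along -z (the intrinsics and any distortion apply to the point x, -y, -z); pixel columns grow to the right and rows downward; lengths in m; the calibration is good to about 2 mm. A picture is of the moment at which its call begins. There is no depth.
- arm.sign_off(): hands the job in, once; it reports no verdict.
The state is a dict: "t": time; "joints": joint angles; "dq": joint speeds; "joint_torque": joint torques, N m; "tool_pos": TCP position; "ee_rot": TCP orientation; "wrist_force": force on the tool from outside, world axes, zero at the start; "moment": the same for the moment, N m; "grip_width": opening from 0.0 (shut) to 1.0 (fully open).
Only numpy, scipy, OpenCV 4.12 (cv2) and the standard library are available. Lean on these libraries where they do the work, as an engineer would, in place of code of your own. Each camera call takes 0.05 s, during which the arm holds its last target.

## Task

The hinged jig on the bench is loaded with an aperture ring: first swing its lid down onto the ring, then take the steel pin out of its stand and push it down through the hole at the front of the lid into the matching hole of the base, until the pin's collar has pressed the lid fully shut against the spring pad under the ring. Finish while still holding the pin and pushing it down, so that the lid stays pressed shut; do not let go, and leave the roll of tape, the pen and the screwdriver where they lie.

Things in the scene. Friction and masses are not known exactly. Their poses are not given: they have to be found in the camera images.
- jig: Lower half of the clamshell jig, plain aluminium, fixed: 134 (x) by 100 (y), 36 mm high (bolt-down feet reach y = +-69 mm, 13 mm high). Origin: on the bench under its middle; x points from the pin block in front (robot side) to the hinge at the back, z up. A square pocket centred at x = +3.5 mm holds the ring on a spring pad.
- jig_hole (a point): Centre of the mouth of the pin hole in the base, on its top face (x = -55 mm, z = 36 mm of the jig). The hole is 12 mm wide, upright, and goes right through to the bench 36 mm below.
- jig_hinge (a point): Middle of the hinge axis, at the back of the jig (x = +62 mm, z = 36 mm); the axis runs along the jig's y.
- jig_lid (a joint): Lid angle, rad: 0 = shut (plate level, underside at hinge-axis height, top 46 mm above bench); grows as the front swings up and back (1.57 upright). Stiff hinge: stays put above about 0.8, sinks by itself below. It comes to rest on the ring at about 0.05; from there about 4 to 8 N down at the front hole shuts it, and it rises again when let go.
- lid_hole (a point): Centre of the pin hole in the lid, at the lid's upper (outer) face, 117 mm from the hinge axis; 14 mm wide, through the plate; shut, it is right above the base hole. Lid: aluminium plate 10 mm thick, 90 mm wide, with a front tab 56 mm wide round the hole, reaching 132 mm from the hinge axis.
- ring: Aluminium aperture ring, 75 mm outside, about 34 mm inside, 12 mm thick, lying in the jig's pocket on the spring pad, its top about level with the jig. Origin: middle of its underside. It stays there.
- pin: Steel pin, 91 mm long, 0.11 kg, upright in the stand. Origin: centre of its tapered tip (lower end); z runs up the pin. Shank 10 mm diameter from 0 to 40 mm (first 6 mm tapered), collar 26 mm diameter from 40 to 48 mm, round grip 16 mm diameter from 48 to 91 mm. With the collar on the shut lid its tip is 6 mm above the bench.
- pin_stand: Grey plastic stand of the pin, fixed: block 50 x 50 mm, 48 mm high, on a foot 70 x 70 x 6 mm, with an upright hole 13.5 mm wide and 40 mm deep in its middle; the pin's collar rests on its top. Origin: centre of its underside.
- tape: Roll of black tape, 62 mm across, 19 mm high, lying flat on the bench to the right behind the stand; leave it. Origin: middle of its underside.
- pen: White pen with a blue cap, 135 mm long, 17 mm thick, lying on the bench to the right of the stand; leave it. Origin: middle of its underside.
- screwdriver: Screwdriver with a blue handle, 157 mm long, 18 mm thick, lying on the bench behind the jig; leave it. Origin: middle of its underside.
There are look-alikes about, which are no part of the job. Of the things that look like the pin, the larger one is meant.

How it is judged:
On the way, in this order (a step that is already met when the one before it is completed fails the run):
1. the lid is down on the ring (below 0.1 rad) while the pin is still in its stand (value of joint jig_lid below 0.1 rad and height (world z) of pin below 0.02 m), for 0.2 s.
2. the pin is lifted out of its stand, its tip clear above it, in the gripper, the lid still down (height (world z) of pin above 0.05 m and contact force between the fingers and pin above 1 N and value of joint jig_lid below 0.1 rad), for 0.1 s.
At the end, for the whole second after the job is handed in: Lid within 0.015 rad of shut; pin upright (0.1 rad) through both holes, within 4 mm of the base hole axis, tip under 9 mm above the bench, pressing the jig with over 3 N; fingers on the pin with over 3 N; ring in its pocket; all still (value of joint jig_lid below 0.015 rad and z of pin in the frame of jig below 0.009 m and horizontal distance between pin and jig_hole below 0.004 m and angle between pin's own z axis and vertical below 0.1 rad and contact force between pin and jig above 3 N and contact force between the fingers and pin above 3 N and horizontal distance between ring and jig below 0.01 m and linear speed of pin below 0.02 m/s); the arm keeps its last pose, push and grip.
It fails at once if the roll of tape, the pen or the screwdriver is moved by more than 25 mm (distance of any of tape, pen, screwdriver from where it was at the start of the episode above 0.025 m).
It also fails if it takes over 58 s, if anything falls off the work surface, if the arm or the gripper's body presses on something with over 40 N, if the wrist force passes 120 N, or if a joint passes its speed limit or range.

## Working session

There is one attempt and no reset: what is moved stays moved. The work goes in short steps, Python scripts to look and compute and a tool call to move; the robot and the scene stay as the last step left them, time stands still between calls to the robot, and variables do not carry over. Pictures are saved under pics/ and viewed, and the job is handed in when it is done.

Besides the shell and the picture viewer there is one more tool, called after ">>>" as a command line: name --argument value ..., lists and objects as JSON in quotes. jog_arm: Moves the arm, as the interface text tells. Its arguments: {"type":"object","properties":{"series":{"type":"array"},"force":{"type":"number"}},"required":["series"]}

```bash
ls; mkdir -p pics; cat > h.py <<'E'
from station import arm
import cv2, numpy as np
def snap(n,f):
    s=arm.snapshot(n); cv2.imwrite(f'pics/{f}.png',cv2.cvtColor(s['img'],cv2.COLOR_RGB2BGR))
    np.savez(f'pics/{f}.npz',pose=s['pose'],K=[s['fx'],s['fy'],s['cx'],s['cy']]); 
    return s
def load(f):
    d=np.load(f'pics/{f}.npz'); return d['pose'],d['K']
def ray(f,u,v):
    P,K=load(f); d=np.array([(u-K[2])/K[0],-(v-K[3])/K[1],-1]); return P[:3,3],P[:3,:3]@d
def onz(f,u,v,z):
    o,d=ray(f,u,v); return o+d*(z-o[2])/d[2]
def proj(f,p):
    P,K=load(f); c=P[:3,:3].T@(np.array(p)-P[:3,3]); return K[2]+K[0]*c[0]/-c[2], K[3]+K[1]*(-c[1])/-c[2]
def tri(obs):
    A=np.zeros((3,3));b=np.zeros(3)
    for f,u,v in obs:
        o,d=ray(f,u,v); d=d/np.linalg.norm(d); M=np.eye(3)-np.outer(d,d); A+=M;b+=M@o
    return np.linalg.solve(A,b)
def crop(f,x0,y0,x1,y1,out):
    im=cv2.imread(f'pics/{f}.png')[y0:y1,x0:x1]; k=min(800/(x1-x0),600/(y1-y0)); cv2.imwrite(f'pics/{out}.png',cv2.resize(im,None,fx=k,fy=k,interpolation=cv2.INTER_CUBIC)); print('scale',k)
E
python3 - <<'E'
from h import *
for n in ['side','top','wrist']:
    s=snap(n,n+'0'); print(n,{k:s[k] for k in s if k not in('img',)})
print(arm.read_state())
E
```

```text
pics
side {'fx': 471.1599030281821, 'fy': 471.1599030281821, 'cx': 317.06274124701685, 'cy': 194.84756323918685, 'pose': array([[ 0.88396861,  0.24451919, -0.39850955,  0.23564323],
       [-0.46741462,  0.48239457, -0.74082322, -1.0535334 ],
       [ 0.01109335,  0.84113367,  0.5407135 ,  0.53736119],
       [ 0.        ,  0.        ,  0.        ,  1.        ]])}
top {'fx': 375.36777507007554, 'fy': 375.36777507007554, 'cx': 318.16712356713975, 'cy': 200.35013669844682, 'pose': array([[-0.0290584 ,  0.99444921, -0.10112553,  0.49383973],
       [-0.99955588, -0.02957745, -0.00363678, -0.39006625],
       [-0.00660763,  0.10097494,  0.99486703,  0.90611166],
       [ 0.        ,  0.        ,  0.        ,  1.        ]])}
wrist {'fx': 279.7812910378161, 'fy': 279.7812910378161, 'cx': 319.59150356862364, 'cy': 201.75514136058194, 'pose': array([[ 3.33416694e-01,  9.07421871e-01,  2.55771099e-01,
         2.57298131e-01],
       [-9.42779318e-01,  3.21108653e-01,  8.97573989e-02,
        -4.92142150e-01],
       [-6.82486371e-04, -2.71062318e-01,  9.62561559e-01,
         3.83614909e-01],
       [ 0.00000000e+00,  0.00000000e+00,  0.00000000e+00,
         1.00000000e+00]])}
{'t': 0.15, 'joints': array([-1.29860640e+00,  3.00328144e-01,  1.52142110e+00,  1.39341625e-05,
        1.32071508e+00, -6.65638930e-02]), 'dq': array([ 3.37395978e-05, -3.80328433e-03, -2.66530224e-03, -4.38489263e-04,
       -4.88702243e-04,  3.07924457e-04]), 'joint_torque': array([ 8.26915893e-04, -5.31959546e+01, -3.52821565e+01,  7.08780857e-02,
        2.36818503e-02, -5.66818937e-05]), 'tool_pos': array([ 0.18273782, -0.51854583,  0.20503243]), 'ee_rot': array([ 8.16182723e-01, -5.77793711e-01, -3.33925893e-04, -2.80162279e-04]), 'wrist_force': array([ 0.40806978, -0.38241302, -0.50932769]), 'moment': array([-0.02656688,  0.01487378, -0.00448494]), 'grip_width': 0.9980385343974493}
```

View pics/side0.png

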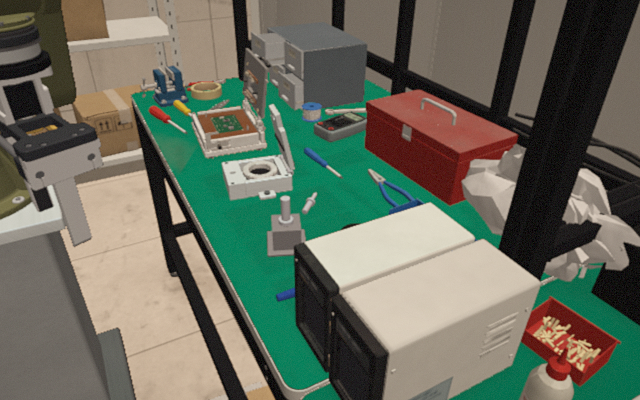

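View pics/top0.png

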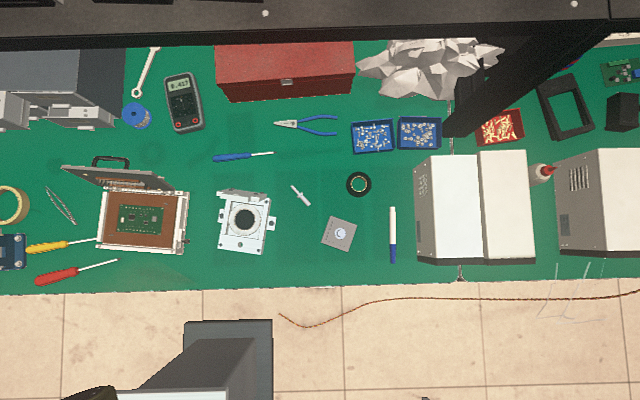

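View pics/wrist0.png

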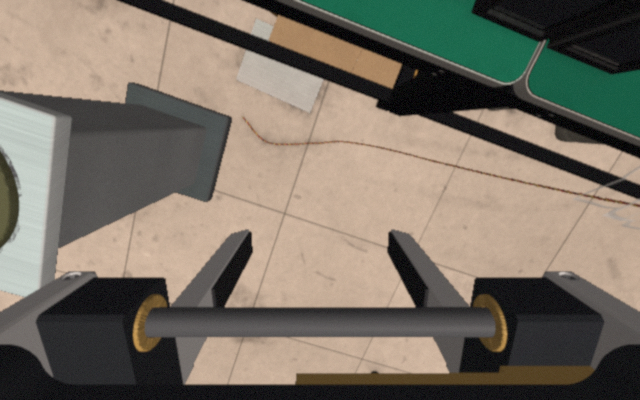

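```bash
python3 - <<'E'
from h import *
crop('top0',200,160,400,290,'c1'); crop('side0',200,90,360,270,'c2')
E
```

```text
scale 4.0
scale 3.3333333333333335
```

View pics/c1.png

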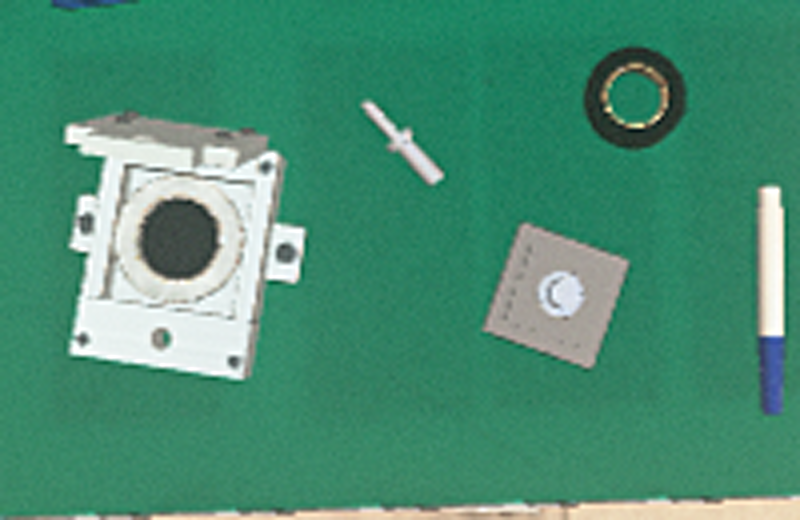

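View pics/c2.png

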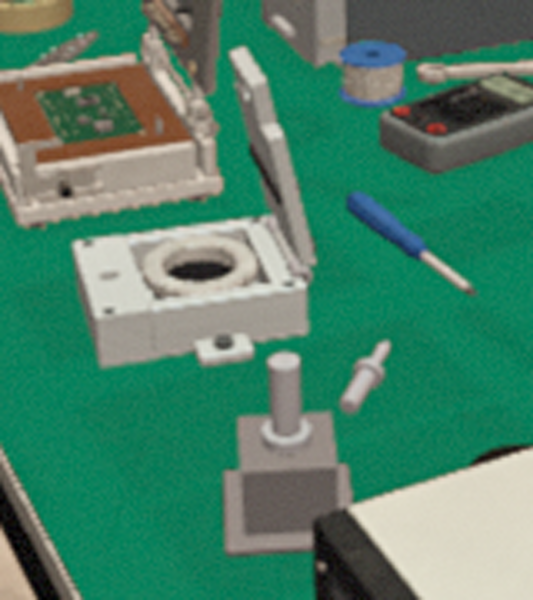

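```bash
python3 - <<'E'
from h import *
t=lambda u,v,z:onz('top0',200+u/4,160+v/4,z)
s=lambda u,v,z:onz('side0',200+u/3.3333,90+v/3.3333,z)
print('hole top',t(161,338,.036),'side',s(109,274,.036))
print('FL',t(70,354,.036),s(73,240,.036)); print('FR',t(245,380,.036),s(96,314,.036))
print('ring c',t(180,238,.036),s(201,266,.036))
print('pin top',t(573,287,.099),s(285,360,.099),tri([('top0',200+565/4,160+288/4),('side0',200+285/3.3333,90+360/3.3333)]))
print('collar',s(286,432,.056))
print('stand corners',[t(*p,.048) for p in [(528,223),(629,262),(592,368),(485,330)]])
print('lid tab corner', tri([('top0',200+68/4,160+133/4),('side0',200+235/3.3333,90+55/3.3333)]))
c=t(161,338,.036)
E
```

```text
hole top [ 0.4853518 -0.204339   0.036    ] side [ 0.48717302 -0.20736532  0.036     ]
FL [ 0.47771548 -0.15179634  0.036     ] [ 0.4810022  -0.15409244  0.036     ]
FR [ 0.45997759 -0.25245707  0.036     ] [ 0.46387626 -0.25017929  0.036     ]
ring c [ 0.54267719 -0.21583986  0.036     ] [ 0.5431258  -0.22409519  0.036     ]
pin top [ 0.50670295 -0.43885977  0.099     ] [ 0.50619676 -0.43743632  0.099     ] [ 0.50678553 -0.43484736  0.09727628]
collar [ 0.5044263 -0.4399619  0.056    ]
stand corners [array([ 0.5447263 , -0.41753341,  0.048     ]), array([ 0.52078312, -0.47435533,  0.048     ]), array([ 0.46151606, -0.45105612,  0.048     ]), array([ 0.4846474 , -0.39113331,  0.048     ])]
lid tab corner [ 0.59000109 -0.18385285  0.15661199]
```

```bash
cat >> h.py <<'E'
YAW=-0.176; H0=np.array([0.4863,-0.2055])
X=np.array([np.cos(YAW),np.sin(YAW)]);Y=np.array([-X[1],X[0]])
def jig(x,y,z): return np.r_[H0+X*(x+.055)+Y*y, z]
def lid(r,y,h,th): return jig(.062-r*np.cos(th)+h*np.sin(th), y, .036+r*np.sin(th)+h*np.cos(th))
E
python3 - <<'E'
from h import *
for f,(x0,y0,x1,y1) in {'top0':(200,160,300,270),'side0':(210,90,310,210)}.items():
  outs=[]
  for th in (1.5,1.65,1.8):
    k=5; im=cv2.resize(cv2.imread(f'pics/{f}.png')[y0:y1,x0:x1],None,fx=k,fy=k,interpolation=cv2.INTER_CUBIC)
    def L(a,c):
        q=np.array([[(np.array(proj(f,p))+.5-[x0,y0])*k] for p in a]).astype(np.int32); cv2.polylines(im,[q],True,c,1)
    L([jig(x,y,.036) for x,y in((-.067,-.05),(.067,-.05),(.067,.05),(-.067,.05))],(255,0,0))
    L([jig(-.055+.006*np.cos(a),.006*np.sin(a),.036) for a in np.linspace(0,6.28,20)],(255,0,0))
    for h in(0,.01): L([lid(r,y,h,th) for r,y in((.0,-.045),(.102,-.045),(.102,-.028),(.132,-.028),(.132,.028),(.102,.028),(.102,.045),(.0,.045))],(0,0,255))
    outs.append(im)
  o=np.hstack(outs); o=cv2.resize(o,None,fx=800/o.shape[1],fy=800/o.shape[1],interpolation=cv2.INTER_AREA); cv2.imwrite(f'pics/fit_{f}.png',o)
E
```

```text
(no output)
```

View pics/fit_top0.png

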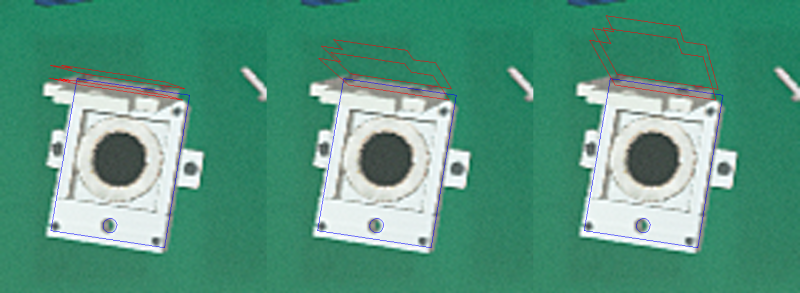

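View pics/fit_side0.png

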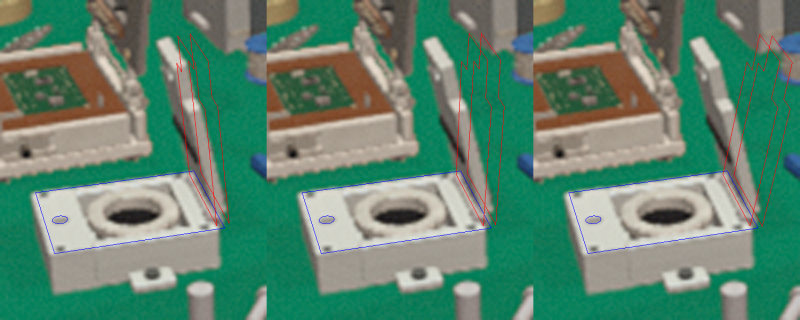

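```bash
python3 - <<'E'
from h import *
crop('side0',200,0,640,330,'c3')
for z in (0,.2,.4,.6): print(z,onz('top0',180,38,z),onz('top0',450,45,z),onz('top0',440,130,z))
E
```

```text
scale 1.8181818181818181
0 [ 1.01140809 -0.04742871  0.        ] [ 0.97040177 -0.73117055  0.        ] [ 0.75144737 -0.69238384  0.        ]
0.2 [ 0.89716867 -0.12305682  0.2       ] [ 0.8652134  -0.65588086  0.2       ] [ 0.69458735 -0.62565529  0.2       ]
0.4 [ 0.78292925 -0.19868492  0.4       ] [ 0.76002503 -0.58059118  0.4       ] [ 0.63772733 -0.55892674  0.4       ]
0.6 [ 0.66868983 -0.27431303  0.6       ] [ 0.65483666 -0.5053015   0.6       ] [ 0.58086731 -0.49219819  0.6       ]
```

View pics/c3.png

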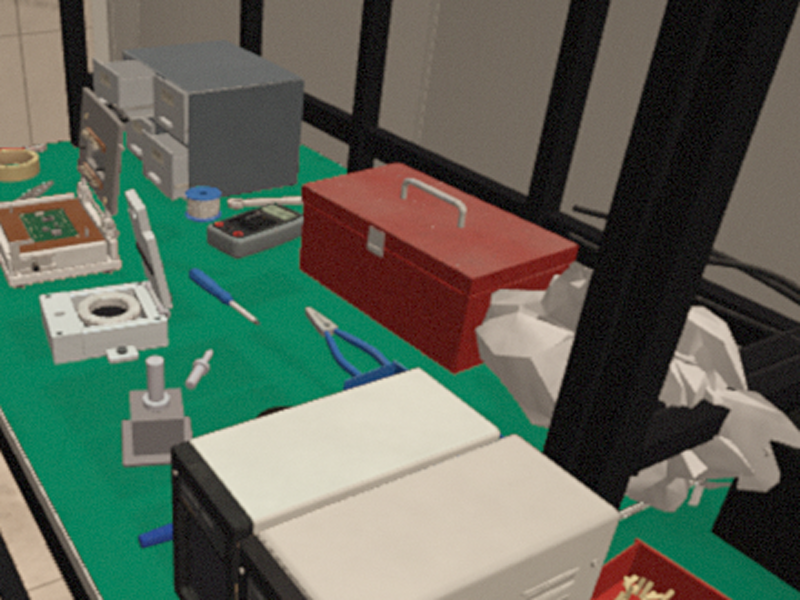

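>>> jog_arm --series '[{"xyz": [0.045, 0.029, 0.01], "roll": -6, "jaw": 40}, {"xyz": [0.09, 0.058, 0.02], "roll": -12, "jaw": 0}, {"xyz": [0.135, 0.087, 0.03], "roll": -18, "jaw": 0}, {"xyz": [0.18, 0.116, 0.03], "roll": -24, "jaw": 0}, {"xyz": [0.225, 0.145, 0.03], "roll": -29.5, "jaw": 0}]' --force 20

```text
t: 0.78
tool_pos: [0.4091, -0.3725, 0.2354]
ee_rot: [-0.641, 0.768, 0.0, -0.0]
wrist_force: [0.1, -0.6, 0.3]
grip_width: 0.507
```

>>> jog_arm --series '[{"xyz": [0.045, 0.028, 0], "roll": 0, "jaw": 0}, {"xyz": [0.09, 0.056, 0], "roll": 0, "jaw": 0}, {"xyz": [0.135, 0.085, 0], "roll": 0, "jaw": 0}, {"xyz": [0.18, 0.113, 0], "roll": 0, "jaw": 0}, {"xyz": [0.228, 0.142, 0], "roll": 0, "jaw": 0}]'

```text
t: 1.4
tool_pos: [0.637, -0.2306, 0.2353]
ee_rot: [-0.642, 0.767, 0.0, -0.0]
wrist_force: [-0.2, -0.9, 0.1]
grip_width: 0.006
```

```bash
python3 - <<'E'
from h import *
s=arm.read_state(); print(s['t'],s['tool_pos'],s['ee_rot'],s['joints'],s['wrist_force'],s['grip_width'])
snap('side','side1');snap('top','top1')
a=cv2.imread('pics/side1.png');b=cv2.imread('pics/top1.png')
cv2.imwrite('pics/m1.png',np.vstack([a[0:280,160:560],b[60:330,100:500]]))
E
```

```text
1.4 [ 0.63702405 -0.23064501  0.23525003] [-6.42129362e-01  7.66596280e-01  1.31771216e-04 -8.51773230e-05] [-4.01419962e-01  5.80663631e-01  1.05537474e+00 -3.19386988e-05
  1.50586647e+00  1.34562929e+00] [-0.19453196 -0.91536287  0.11540752] 0.0061824279404828625
```

View pics/m1.png

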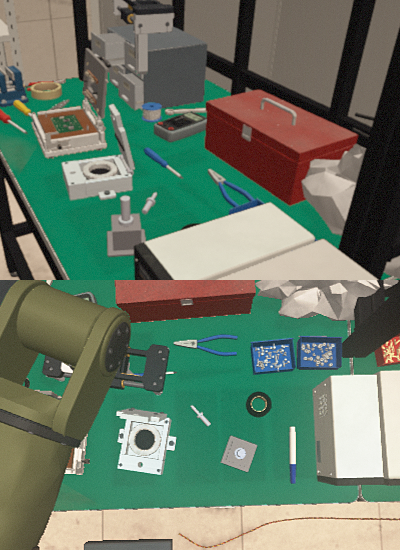

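>>> jog_arm --series '[{"xyz": [0, 0, -0.05], "roll": 0, "jaw": 0}, {"xyz": [0, 0, -0.1], "roll": 0, "jaw": 0}, {"xyz": [-0.02, 0.0035, -0.1], "roll": 0, "jaw": 0}, {"xyz": [-0.032, 0.0055, -0.1], "roll": 0, "jaw": 0}, {"xyz": [-0.042, 0.0075, -0.101], "roll": 0, "jaw": 0}]'

```text
t: 2.12
tool_pos: [0.5931, -0.2245, 0.1344]
ee_rot: [-0.642, 0.767, -0.0, 0.0]
wrist_force: [1.0, 0.9, -0.4]
grip_width: 0.004
```

>>> jog_arm --series '[{"xyz": [-0.008, 0.0015, -0.001], "roll": 0, "jaw": 0}, {"xyz": [-0.016, 0.003, -0.003], "roll": 0, "jaw": 0}, {"xyz": [-0.024, 0.0045, -0.006], "roll": 0, "jaw": 0}, {"xyz": [-0.032, 0.006, -0.01], "roll": 0, "jaw": 0}, {"xyz": [-0.04, 0.0075, -0.014], "roll": 0, "jaw": 0}]'

```text
t: 2.75
tool_pos: [0.5532, -0.2166, 0.1201]
ee_rot: [-0.642, 0.767, 0.0, -0.0]
wrist_force: [0.4, -0.0, 1.0]
grip_width: 0.002
```

```bash
python3 - <<'E'
from h import *
s=arm.read_state(); print(s['t'],s['tool_pos'],s['wrist_force'],s['grip_width'])
snap('side','side2')
crop('side2',200,60,360,210,'c4')
E
```

```text
2.75 [ 0.5532261  -0.2165801   0.12008035] [ 0.44693679 -0.01077465  0.95195123] 0.00212774140792637
scale 4.0
```

View pics/c4.png

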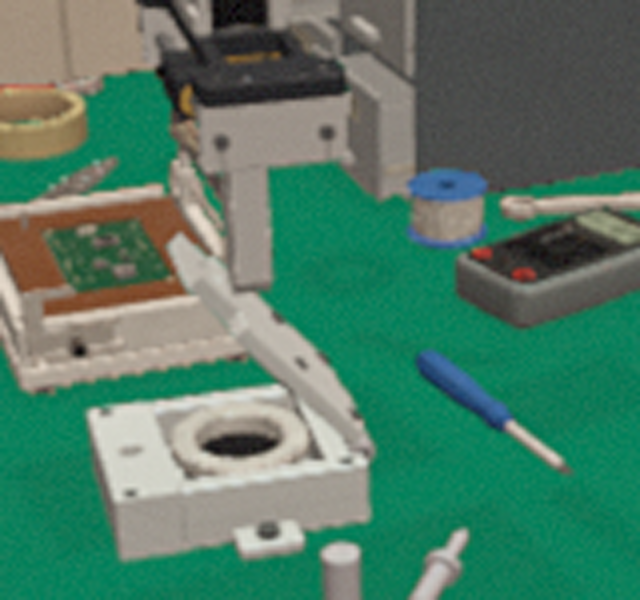

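>>> jog_arm --series '[{"xyz": [-0.008, 0.0015, -0.006], "roll": 0, "jaw": 0}, {"xyz": [-0.016, 0.003, -0.012], "roll": 0, "jaw": 0}, {"xyz": [-0.023, 0.004, -0.019], "roll": 0, "jaw": 0}, {"xyz": [-0.028, 0.005, -0.026], "roll": 0, "jaw": 0}, {"xyz": [-0.028, 0.005, -0.026], "roll": 0, "jaw": 0}]'

```text
t: 3.42
tool_pos: [0.5253, -0.2116, 0.0939]
ee_rot: [-0.642, 0.767, 0.0, -0.0]
wrist_force: [-0.3, 0.2, -0.1]
grip_width: 0.004
```

```bash
python3 - <<'E'
from h import *
s=arm.read_state(); print(s['t'],s['tool_pos'],s['wrist_force'],s['grip_width'])
snap('side','side3')
crop('side3',200,60,360,210,'c5')
E
```

```text
3.425 [ 0.52529972 -0.21159234  0.0938543 ] [-0.34535397  0.19861774 -0.11081278] 0.0038644572163728705
scale 4.0
```

View pics/c5.png

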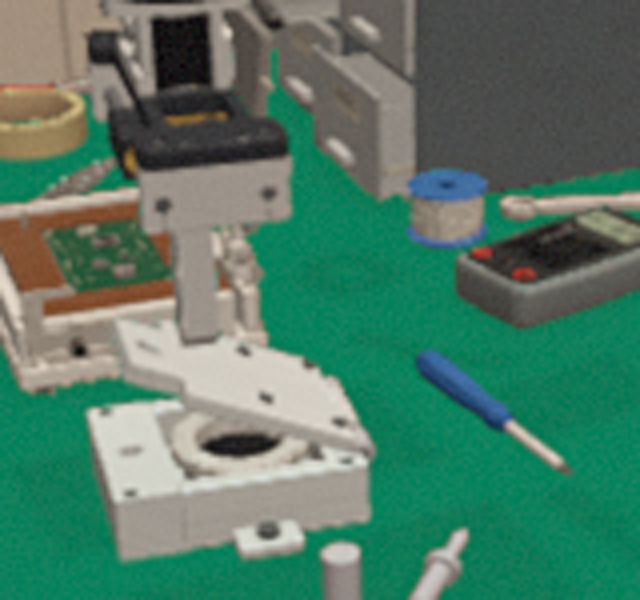

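>>> jog_arm --series '[{"xyz": [0, 0, 0.05], "roll": 0, "jaw": 0}, {"xyz": [-0.005, -0.056, 0.08], "roll": 0, "jaw": 30}, {"xyz": [-0.01, -0.112, 0.08], "roll": 0, "jaw": 50}, {"xyz": [-0.015, -0.17, 0.08], "roll": 0, "jaw": 50}, {"xyz": [-0.02, -0.227, 0.08], "roll": 0, "jaw": 50}]'

```text
t: 4.1
tool_pos: [0.5056, -0.4407, 0.1748]
ee_rot: [-0.642, 0.767, -0.0, 0.0]
wrist_force: [1.3, 0.6, 0.2]
grip_width: 0.396
```

```bash
python3 - <<'E'
from h import *
s=arm.read_state(); print(s['t'],s['tool_pos'],s['wrist_force'],s['grip_width'])
snap('side','side4');snap('top','top4');snap('wrist','wrist4')
crop('side4',200,90,360,210,'c6')
a=cv2.imread('pics/top4.png');cv2.imwrite('pics/m4.png',np.vstack([a[100:300,:],cv2.imread('pics/wrist4.png')]))
E
```

```text
4.1 [ 0.5055905  -0.44068217  0.17481838] [1.33181369 0.63600088 0.22738284] 0.39585420524708714
scale 5.0
```

View pics/c6.png

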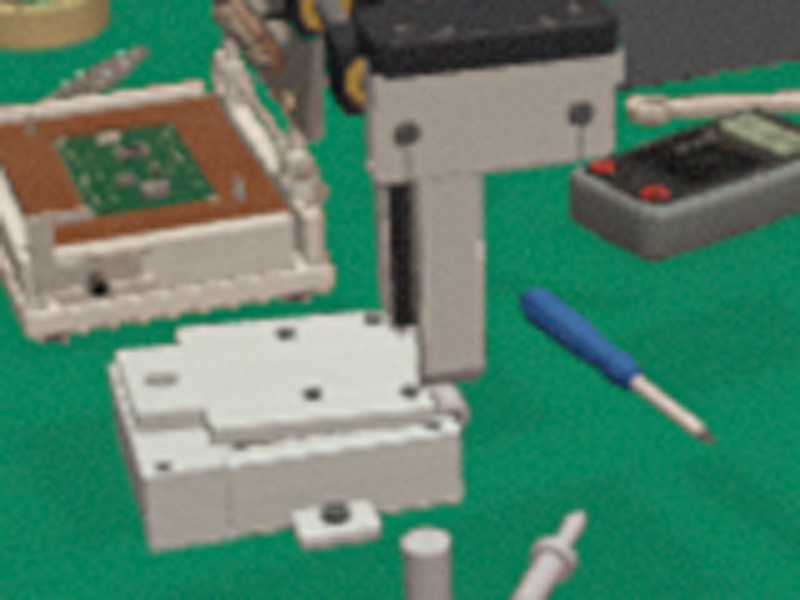

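View pics/m4.png

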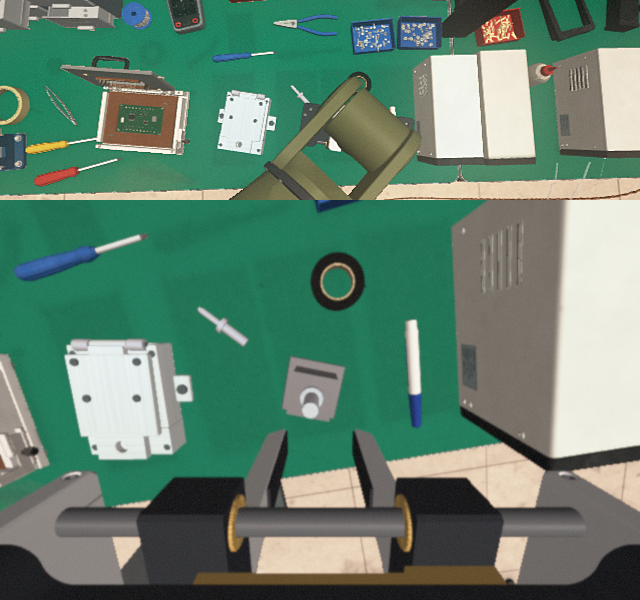

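```bash
python3 - <<'E'
from h import *
crop('wrist4',260,140,360,230,'c7'); crop('wrist4',60,130,200,270,'c8'); crop('top4',210,180,290,270,'c9')
E
```

```text
scale 6.666666666666667
scale 4.285714285714286
scale 6.666666666666667
```

View pics/c7.png

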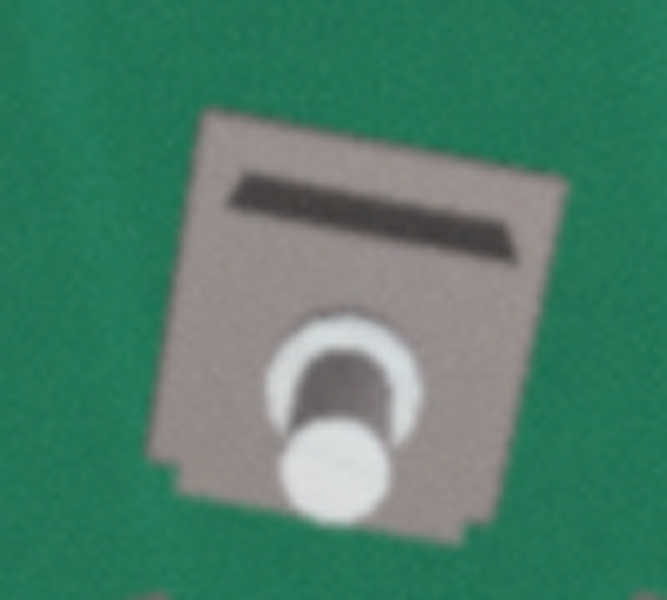

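View pics/c8.png

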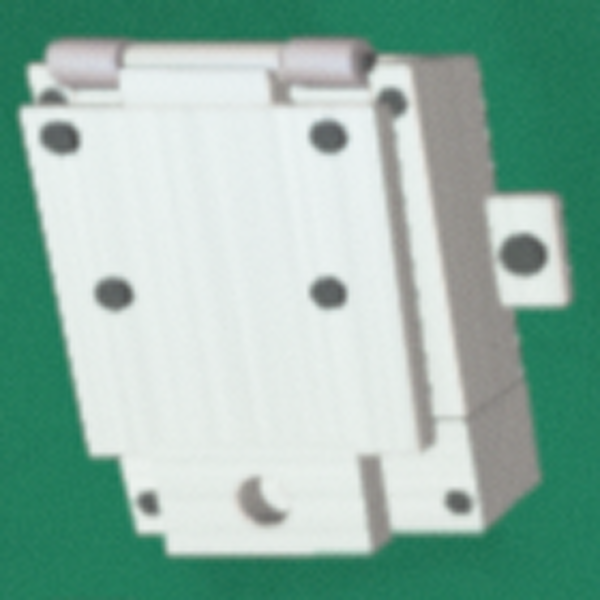

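View pics/c9.png

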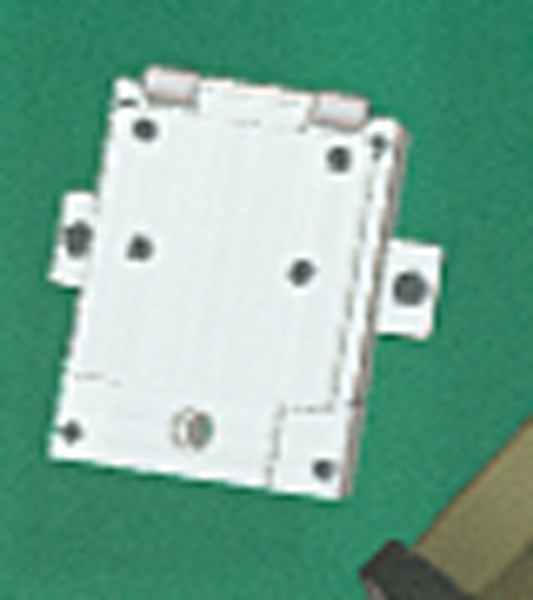

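```bash
python3 - <<'E'
from h import *
print('pin', onz('wrist4',310.4,210.5,.099), onz('wrist4',311.6,198.5,.056),tri([('wrist4',310.4,210.5),('side0',200+285/3.3333,90+360/3.3333),('top0',341.25,232)]))
print('lidhole',onz('wrist4',121.4,246.7,.052),onz('top4',238.95,244.5,.052),onz('side4',200+160/5,90+380/5,.052))
s=lambda p:onz('side4',200+p[0]/5,90+p[1]/5,.036)
E
```

```text
pin [ 0.50472746 -0.43452754  0.099     ] [ 0.50493337 -0.43454846  0.056     ] [ 0.50596413 -0.43492637  0.09818648]
lidhole [ 0.48629271 -0.20492873  0.052     ] [ 0.48559318 -0.20480911  0.052     ] [ 0.48650671 -0.20897668  0.052     ]
```

>>> jog_arm --series '[{"xyz": [-0.0005, 0.006, -0.03], "roll": 0, "jaw": 50}, {"xyz": [-0.0005, 0.006, -0.065], "roll": 0, "jaw": 50}, {"xyz": [-0.0005, 0.006, -0.095], "roll": 0, "jaw": 50}, {"xyz": [-0.0005, 0.006, -0.112], "roll": 0, "jaw": 50}, {"xyz": [-0.0005, 0.006, -0.112], "roll": 0, "jaw": 50}]'

```text
t: 4.88
tool_pos: [0.5054, -0.432, 0.062]
ee_rot: [-0.642, 0.766, 0.001, -0.0]
wrist_force: [-0.2, -0.3, 0.5]
grip_width: 0.498
```

```bash
python3 - <<'E'
from h import *
s=arm.read_state(); print(s['t'],s['tool_pos'],s['wrist_force'],s['grip_width'])
snap('side','side5');snap('wrist','wrist5')
crop('side5',240,150,340,270,'c10');crop('wrist5',220,150,420,300,'c11')
E
```

```text
4.875 [ 0.50537596 -0.43197886  0.06196262] [-0.2428702  -0.34767169  0.46789811] 0.49785920325358984
scale 5.0
scale 4.0
```

View pics/c10.png

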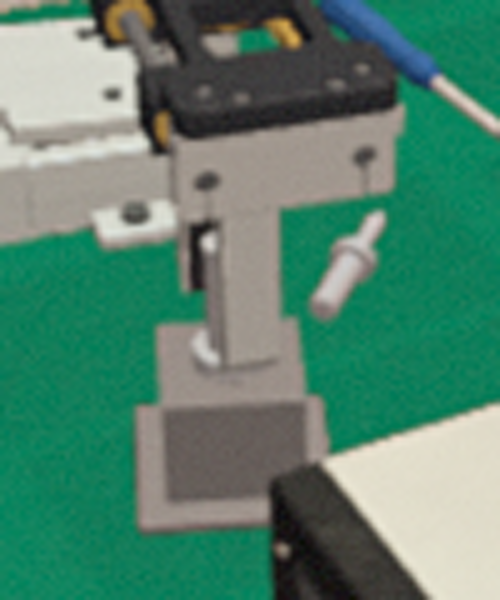

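View pics/c11.png

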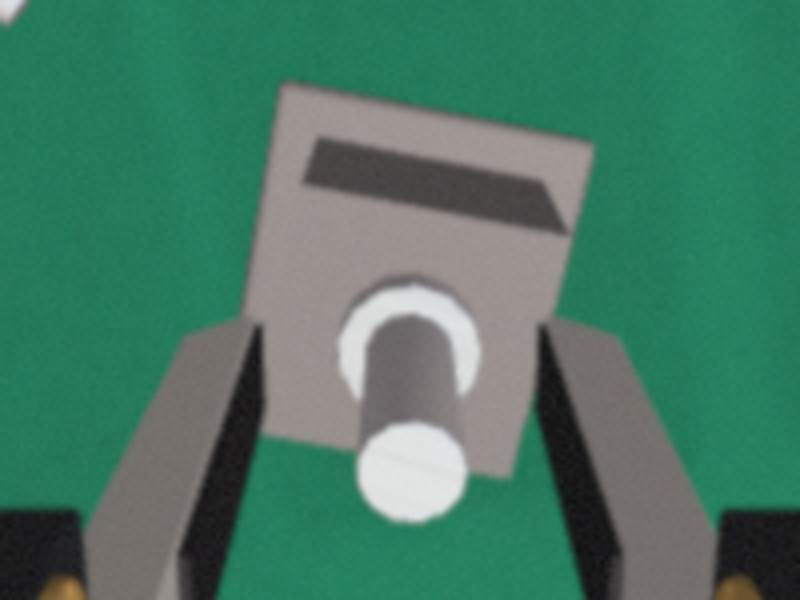

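```bash
python3 - <<'E'
from h import *
a=onz('wrist5',322.75,268,.099);b=onz('wrist5',322.5,238,.056)
t=np.array([.50538,-.43198]); j=np.array([np.cos(np.radians(80)),np.sin(np.radians(80))])
q=arm.read_state()['ee_rot']
from scipy.spatial.transform import Rotation as R
M=R.from_quat(q).as_matrix(); print(M.round(3))
for p in(a,b): print(p,'tool xy',M[:2,:2].T@(p[:2]-t))
print('tcp proj',proj('wrist5',arm.read_state()['tool_pos']))
E
```

```text
[[-0.175 -0.985  0.001]
 [-0.985  0.175 -0.001]
 [ 0.001 -0.001 -1.   ]]
[ 0.50508829 -0.43408389  0.099     ] tool xy [ 2.12248099e-03 -8.06073301e-05]
[ 0.50509011 -0.43439292  0.056     ] tool xy [ 0.00242643 -0.00013643]
tcp proj (np.float64(320.2119303688025), np.float64(241.78138826321464))
```

>>> jog_arm --series '[{"xyz": [-0.0003, -0.0023, 0], "roll": 0, "jaw": 50}, {"xyz": [-0.0003, -0.0023, 0], "roll": 0, "jaw": 20}, {"xyz": [-0.0003, -0.0023, 0], "roll": 0, "jaw": 0}, {"xyz": [-0.0003, -0.0023, 0], "roll": 0, "jaw": 0}, {"xyz": [-0.0003, -0.0023, 0], "roll": 0, "jaw": 0}]' --force 50

```text
t: 5.6
tool_pos: [0.505, -0.435, 0.0625]
ee_rot: [-0.642, 0.767, 0.0, 0.0]
wrist_force: [-0.2, -0.3, 0.3]
grip_width: 0.161
```

>>> jog_arm --series '[{"xyz": [0, 0, 0], "roll": 0, "jaw": 0}, {"xyz": [0, 0, 0.01], "roll": 0, "jaw": 0}, {"xyz": [0, 0, 0.03], "roll": 0, "jaw": 0}, {"xyz": [0, 0, 0.06], "roll": 0, "jaw": 0}, {"xyz": [0, 0, 0.08], "roll": 0, "jaw": 0}]'

```text
t: 6.22
tool_pos: [0.5053, -0.4354, 0.1453]
ee_rot: [-0.642, 0.767, -0.001, 0.0]
wrist_force: [0.1, 0.0, -1.2]
grip_width: 0.164
```

```bash
python3 - <<'E'
from h import *
s=arm.read_state(); print(s['t'],s['tool_pos'],s['wrist_force'],s['grip_width'],s['joints'])
snap('side','side6');snap('wrist','wrist6')
crop('side6',240,120,340,260,'c12');crop('wrist6',220,150,420,300,'c13')
E
```

```text
6.225 [ 0.50534765 -0.43537902  0.14532887] [ 0.07759794  0.00578275 -1.17834666] 0.16423023154114305 [-7.66043228e-01  6.09482985e-01  1.21773327e+00 -3.04264180e-05
  1.31178625e+00  9.80850791e-01]
scale 4.285714285714286
scale 4.0
```

View pics/c12.png

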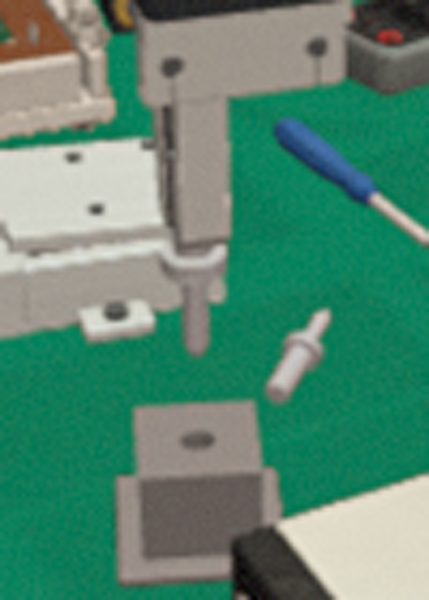

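View pics/c13.png

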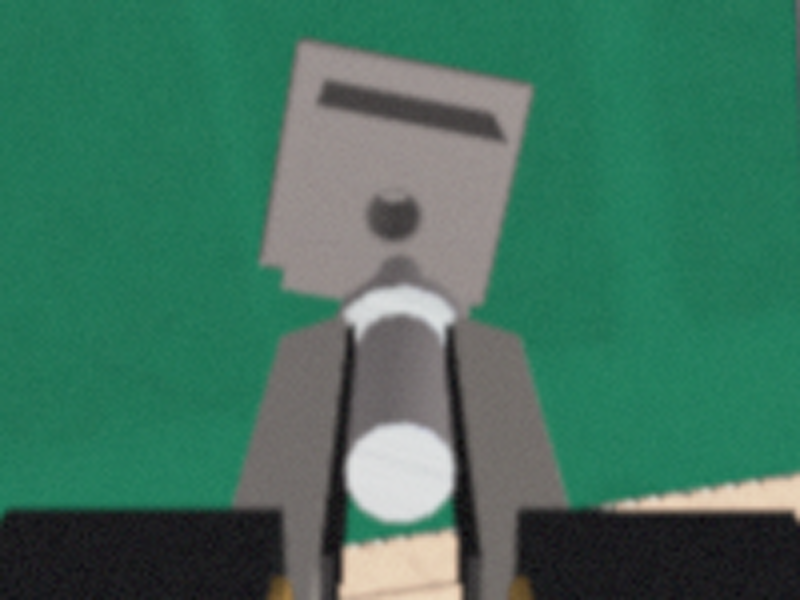

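>>> jog_arm --series '[{"xyz": [-0.005, 0.05, 0], "roll": 0, "jaw": 0}, {"xyz": [-0.009, 0.105, 0], "roll": 0, "jaw": 0}, {"xyz": [-0.014, 0.16, 0], "roll": 0, "jaw": 0}, {"xyz": [-0.018, 0.21, 0], "roll": 0, "jaw": 0}, {"xyz": [-0.0193, 0.23, 0], "roll": 0, "jaw": 0}]'

```text
t: 6.95
tool_pos: [0.4853, -0.2029, 0.1421]
ee_rot: [-0.643, 0.766, 0.0, -0.0]
wrist_force: [-0.4, -0.9, -1.7]
grip_width: 0.165
```

>>> jog_arm --series '[{"xyz": [0, 0, -0.008], "roll": 0, "jaw": 0}, {"xyz": [0, 0, -0.015], "roll": 0, "jaw": 0}, {"xyz": [0, 0, -0.015], "roll": 0, "jaw": 0}]'

```text
t: 7.32
tool_pos: [0.4853, -0.2059, 0.1263]
ee_rot: [-0.642, 0.767, 0.001, -0.0]
wrist_force: [-0.8, 0.3, -1.9]
grip_width: 0.165
```

```bash
python3 - <<'E'
from h import *
s=arm.read_state(); print(s['t'],s['tool_pos'],s['wrist_force'],s['grip_width'])
snap('side','side7');snap('wrist','wrist7')
crop('side7',205,110,305,210,'c14');crop('wrist7',220,130,420,280,'c15')
E
```

```text
7.325 [ 0.48529385 -0.20592804  0.12633158] [-0.79160708  0.26753559 -1.88151905] 0.16480518768552813
scale 6.0
scale 4.0
```

View pics/c14.png

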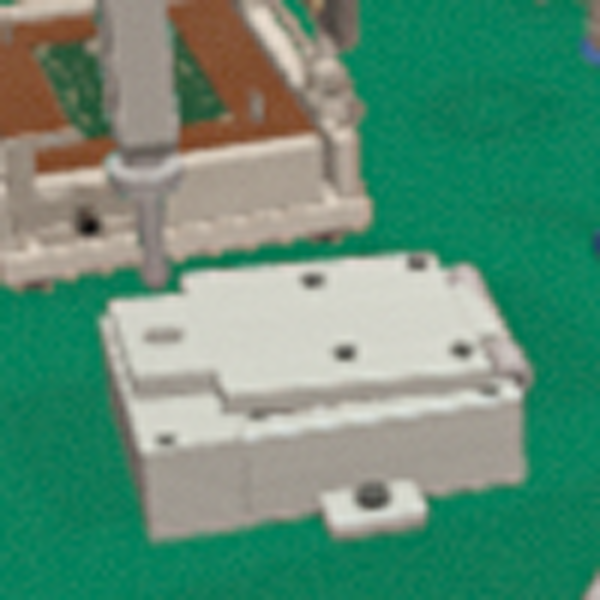

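View pics/c15.png

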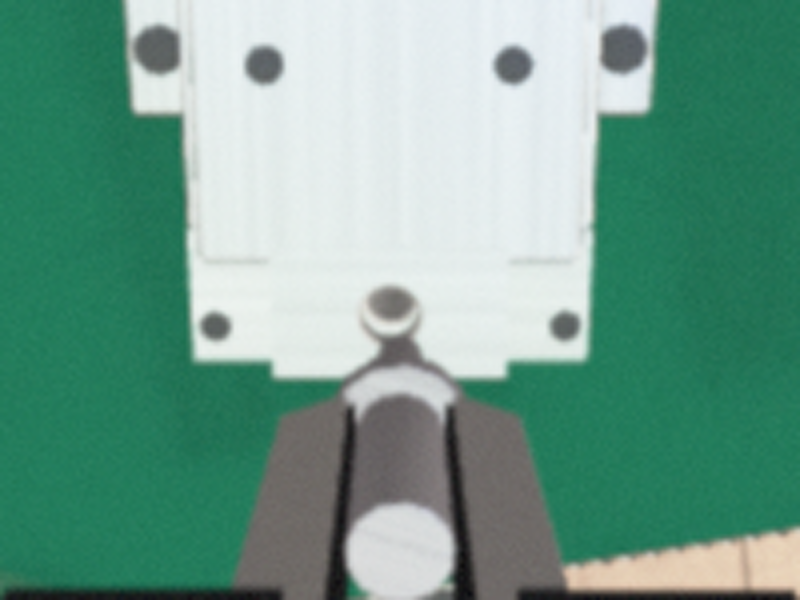

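```bash
python3 - <<'E'
from h import *
s=arm.read_state();t=s['tool_pos'];print(t)
from scipy.spatial.transform import Rotation as R
M=R.from_quat(s['ee_rot']).as_matrix()
print('lidhole w7',onz('wrist7',220+391/4,130+312/4,.052))
print('pin top w7',onz('wrist7',220+400/4,130+549/4,t[2]-.0545+.091), 'collar top',onz('wrist7',220+400/4,130+430/4,t[2]-.0545+.048))
ax=lambda h:np.array([t[0],t[1],t[2]-.0545+h])
f=lambda p:(np.array(proj('side7',p))-[205,110])*6
print('side pred tip',f(ax(0)),'collar mid',f(ax(.044)),'hole',f([.4859,-.2049,.052]))
fw=lambda p:(np.array(proj('wrist7',p))-[220,130])*4
print('wrist pred top',fw(ax(.091)),'collar',fw(ax(.048)), 'tip',fw(ax(0)))
E
```

```text
[ 0.48560461 -0.20577828  0.12712866]
lidhole w7 [ 0.48717059 -0.20426915  0.052     ]
pin top w7 [ 0.48615422 -0.20611074  0.16362866] collar top [ 0.48592429 -0.20612472  0.12062866]
side pred tip [151.27343764 280.45730908] collar mid [139.73810606 165.22362448] hole [156.46447982 331.29788412]
wrist pred top [398.36127063 552.81684944] collar [398.39842406 431.95539827] tip [398.4251033  345.16684136]
```

>>> jog_arm --series '[{"xyz": [0.0008, 0.0012, -0.006], "roll": 0, "jaw": 0}, {"xyz": [0.0008, 0.0012, -0.014], "roll": 0, "jaw": 0}, {"xyz": [0.0008, 0.0012, -0.014], "roll": 0, "jaw": 0}, {"xyz": [0.0008, 0.0012, -0.014], "roll": 0, "jaw": 0}]'

```text
t: 7.92
tool_pos: [0.4865, -0.2039, 0.1135]
ee_rot: [-0.642, 0.767, -0.0, -0.0]
wrist_force: [0.3, 0.3, -0.6]
grip_width: 0.163
```

```bash
python3 - <<'E'
from h import *
s=arm.read_state(); print(s['t'],s['tool_pos'],s['wrist_force'],s['grip_width'])
snap('side','side8');snap('wrist','wrist8')
t=arm.read_state()['tool_pos'];print(t)
ax=lambda h:np.array([t[0],t[1],t[2]-.0545+h])
f=lambda p:(np.array(proj('side8',p))-[215,130])*12
print('side tip',f(ax(0)),'below',f([t[0],t[1],.052]),'+Y1mm',f([t[0],t[1]+.001,.052]),'+X1mm',f([t[0]+.001,t[1],.052]))
crop('side8',215,130,265,180,'c16');crop('wrist8',270,170,370,270,'c17')
E
```

```text
7.925 [ 0.48652327 -0.20385274  0.11349969] [ 0.27052004  0.32605468 -0.59604187] 0.16330099091297007
[ 0.48659769 -0.20383416  0.11362516]
side tip [191.15127398 383.38110122] below [194.71528024 419.07543128] +Y1mm [192.8217461  416.59585457] +X1mm [200.16547968 417.82645607]
scale 12.0
scale 6.0
```

View pics/c16.png

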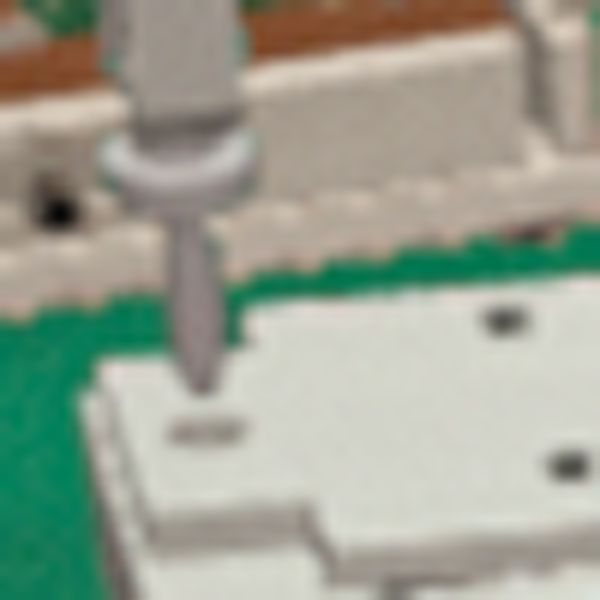

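View pics/c17.png

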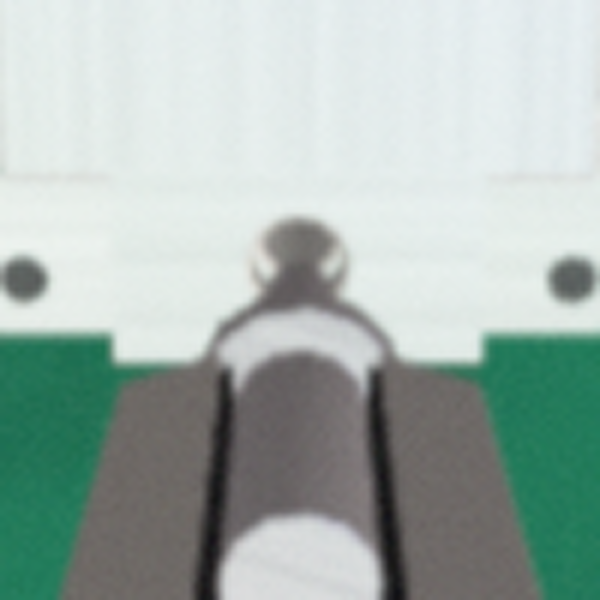

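>>> jog_arm --series '[{"xyz": [0, -0.0008, -0.004], "roll": 0, "jaw": 0}, {"xyz": [0, -0.0008, -0.008], "roll": 0, "jaw": 0}, {"xyz": [0, -0.0008, -0.012], "roll": 0, "jaw": 0}, {"xyz": [0, -0.0008, -0.016], "roll": 0, "jaw": 0}, {"xyz": [0, -0.0008, -0.016], "roll": 0, "jaw": 0}]'

```text
t: 8.65
tool_pos: [0.4863, -0.2045, 0.0971]
ee_rot: [-0.642, 0.767, 0.0, -0.0]
wrist_force: [-0.5, -0.0, -1.1]
grip_width: 0.161
```

```bash
python3 - <<'E'
from h import *
s=arm.read_state(); print(s['t'],s['tool_pos'],s['ee_rot'],s['wrist_force'],s['moment'],s['grip_width'])
snap('side','side9');snap('wrist','wrist9')
crop('side9',215,130,265,180,'c18');crop('wrist9',270,170,370,270,'c19')
E
```

```text
8.65 [ 0.48634442 -0.20454829  0.09708436] [-6.42195061e-01  7.66541200e-01  2.83706301e-04 -1.12589115e-04] [-0.47215632 -0.02645607 -1.10710791] [0.0452857  0.04522057 0.05327655] 0.1614758392381782
scale 12.0
scale 6.0
```

View pics/c18.png

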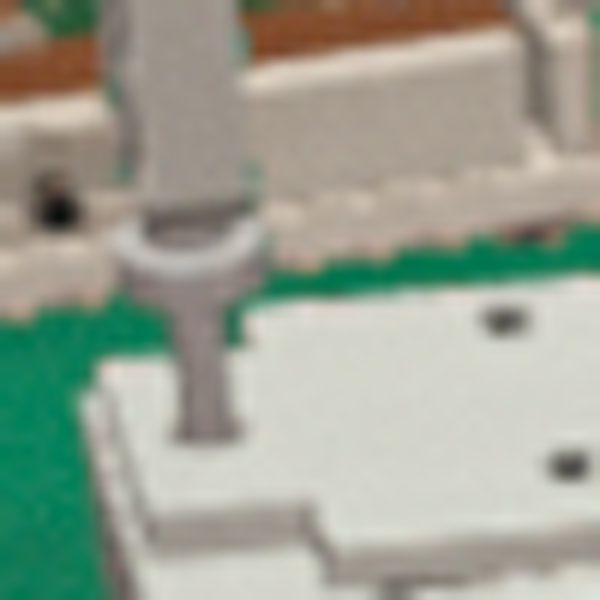

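View pics/c19.png

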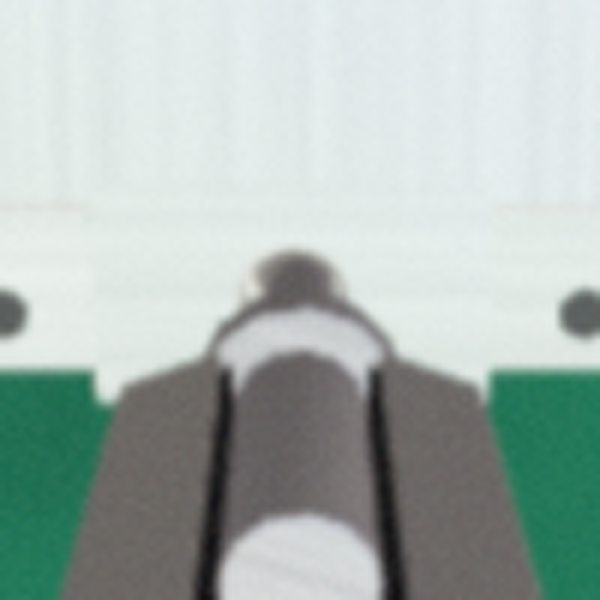

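>>> jog_arm --series '[{"xyz": [0, 0.0004, -0.003], "roll": 0, "jaw": 0}, {"xyz": [0, 0.0004, -0.007], "roll": 0, "jaw": 0}, {"xyz": [0, 0.0004, -0.012], "roll": 0, "jaw": 0}, {"xyz": [0, 0.0004, -0.017], "roll": 0, "jaw": 0}, {"xyz": [0, 0.0004, -0.02], "roll": 0, "jaw": 0}]'

```text
t: 9.38
tool_pos: [0.4864, -0.2042, 0.077]
ee_rot: [-0.642, 0.767, 0.0, -0.0]
wrist_force: [-0.2, -0.3, -1.9]
grip_width: 0.165
```

>>> jog_arm --series '[{"xyz": [0, 0, -0.004], "roll": 0, "jaw": 0}, {"xyz": [0, 0, -0.008], "roll": 0, "jaw": 0}, {"xyz": [0, 0, -0.011], "roll": 0, "jaw": 0}, {"xyz": [0, 0, -0.014], "roll": 0, "jaw": 0}, {"xyz": [0, 0, -0.014], "roll": 0, "jaw": 0}]'

```text
t: 10.0
tool_pos: [0.4863, -0.2042, 0.0635]
ee_rot: [-0.642, 0.767, 0.0, -0.0]
wrist_force: [-2.8, 1.6, 4.2]
grip_width: 0.165
```

>>> jog_arm --series '[{"xyz": [0, 0, -0.0015], "roll": 0, "jaw": 0}, {"xyz": [0, 0, -0.003], "roll": 0, "jaw": 0}, {"xyz": [0, 0, -0.003], "roll": 0, "jaw": 0}]' --force 60

```text
t: 10.38
tool_pos: [0.4864, -0.2043, 0.0607]
ee_rot: [-0.642, 0.767, 0.0, -0.0]
wrist_force: [-3.5, 1.4, 5.9]
grip_width: 0.161
```

```bash
python3 - <<'E'
from h import *
s=arm.read_state(); print(s['t'],s['tool_pos'],s['ee_rot'],s['wrist_force'],s['moment'],s['grip_width'])
snap('side','side10');snap('wrist','wrist10')
crop('side10',205,110,305,210,'c20');crop('wrist10',220,120,420,270,'c21')
E
```

```text
10.375 [ 0.4863513  -0.20425017  0.06074151] [-6.42198098e-01  7.66538704e-01  7.61726738e-05 -1.13636434e-04] [-3.5094177   1.4168719   5.89130195] [ 0.27135805  0.89758843 -0.01511057] 0.16092089929352077
scale 6.0
scale 4.0
```

View pics/c20.png

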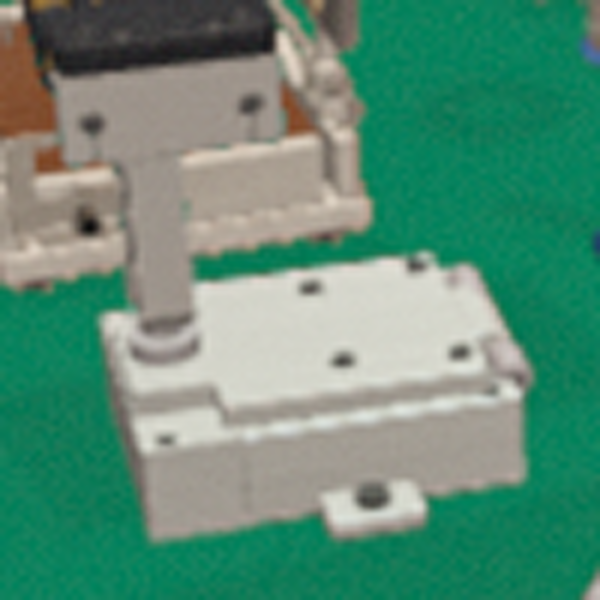

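View pics/c21.png

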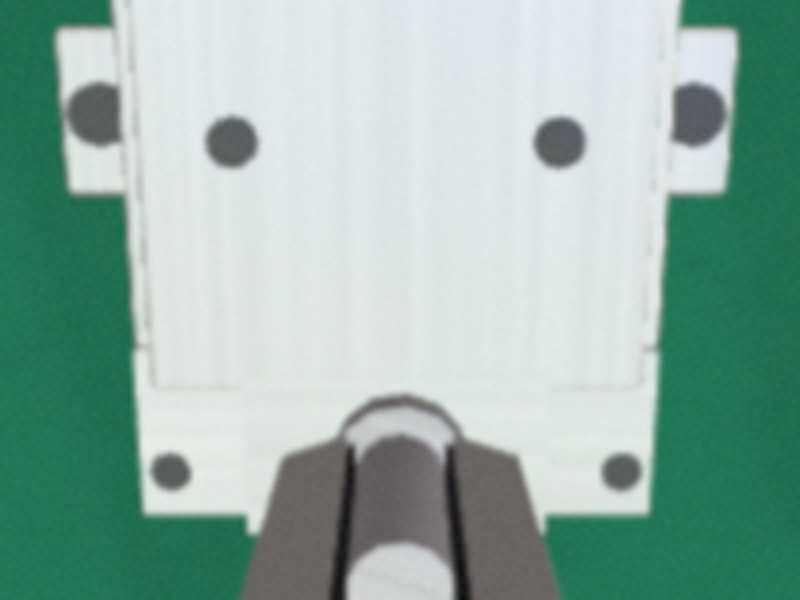

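>>> jog_arm --series '[{"xyz": [-0.0003, 0, -0.0005], "roll": 0, "jaw": 0}, {"xyz": [-0.0003, 0, -0.001], "roll": 0, "jaw": 0}, {"xyz": [-0.0003, 0, -0.001], "roll": 0, "jaw": 0}]'

```text
t: 10.85
tool_pos: [0.4863, -0.2043, 0.0603]
ee_rot: [-0.642, 0.767, -0.0, 0.0]
wrist_force: [-6.4, 2.8, 12.0]
grip_width: 0.161
```

>>> jog_arm --series '[{"xyz": [-0.0003, 0, -0.0005], "roll": 0, "jaw": 0}, {"xyz": [-0.0003, 0, -0.001], "roll": 0, "jaw": 0}, {"xyz": [-0.0003, 0, -0.001], "roll": 0, "jaw": 0}, {"xyz": [-0.0003, 0, -0.001], "roll": 0, "jaw": 0}]'

```text
t: 11.35
tool_pos: [0.4864, -0.2043, 0.0602]
ee_rot: [-0.642, 0.767, -0.001, 0.0]
wrist_force: [-8.5, 5.6, 22.1]
grip_width: 0.162
```

```bash
python3 - <<'E'
from h import *
s=arm.read_state(); print(s['t'],s['tool_pos'],s['ee_rot'],s['wrist_force'],s['moment'],s['grip_width'])
snap('side','side11');snap('wrist','wrist11')
t=s['tool_pos']
f=lambda p:(np.array(proj('wrist11',p))-[220,120])*4
print('pin pred top/collar', f([t[0],t[1],.097]),f([t[0],t[1],.054]))
k=8;x0,y0=215,130
im=cv2.resize(cv2.imread('pics/side11.png')[130:205,215:305],None,fx=k,fy=k,interpolation=cv2.INTER_CUBIC)
im2=im.copy()
for th,c in((0,(0,0,255)),(.03,(255,0,0))):
  q=np.array([[(np.array(proj('side11',lid(r,y,.01,th)))+.5-[x0,y0])*k] for r,y in((.0,-.045),(.102,-.045),(.102,-.028),(.132,-.028),(.132,.028))]).astype(np.int32);cv2.polylines(im2,[q],False,c,1)
cv2.imwrite('pics/c22.png',im2);crop('wrist11',220,120,420,270,'c23')
E
```

```text
11.35 [ 0.48641641 -0.20432801  0.0602267 ] [-6.42217528e-01  7.66521980e-01 -7.27383840e-04  4.14387235e-04] [-8.51519443  5.61547823 22.08008333] [ 0.9968814   1.63248456 -0.01506503] 0.16195470181382854
pin pred top/collar [399.43365358 592.63274877] [399.11944135 472.40493135]
scale 4.0
```

View pics/c22.png

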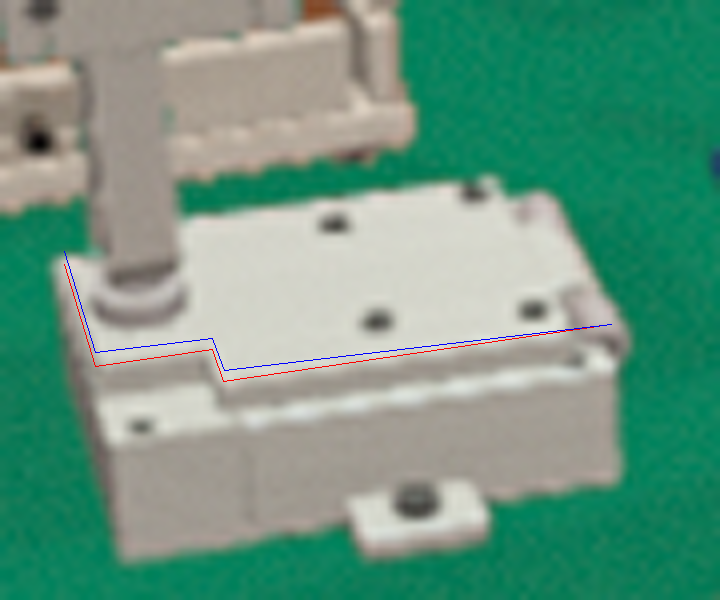

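View pics/c23.png

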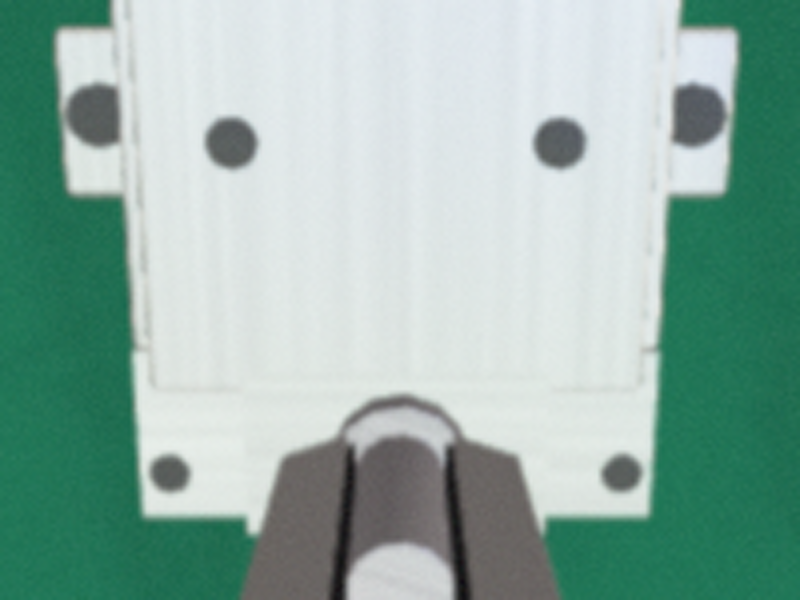

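>>> jog_arm --series '[{"xyz": [0, 0, 0], "roll": 0, "jaw": 0}, {"xyz": [0, 0, 0], "roll": 0, "jaw": 0}, {"xyz": [0, 0, 0], "roll": 0, "jaw": 0}, {"xyz": [0, 0, 0], "roll": 0, "jaw": 0}]'

```text
t: 11.95
tool_pos: [0.4864, -0.2043, 0.0602]
ee_rot: [-0.642, 0.767, -0.001, 0.0]
wrist_force: [-8.3, 5.3, 20.9]
grip_width: 0.161
```

Everything has stopped moving: the push holds at 21 N and the lid is against its stop. I'm handing in.

```bash
python3 - <<'E'
from h import *
print(arm.sign_off())
s=arm.read_state(); print(s['t'],s['tool_pos'],s['wrist_force'],s['grip_width'])
E
```

```text
the job is handed in; nothing more can be done
None
the job is handed in; nothing more can be done
```

I swung the lid down onto the ring with the closed fingers. I then lifted the larger pin out of its stand and pushed it through the lid hole into the base hole. I handed in at about 12 s, still gripping the pin (60 N set) and pushing down.

**Last checks:**
- **Lid:** the tool stopped at z = 0.0602 m, where I expected about 0.0605 m with the lid shut. It barely moved as the push rose from 12 to 22 N, so the lid is against its stop. The side picture also shows the lid close to the shut outline.
- **Pin:** by calculation the tip is about 6 mm above the bench. Tool tilt was under 0.002 rad, and the grip held steady at the pin's width.
- **Push:** it held at about 21 N down through 0.5 s of waiting.
- **Tape, pen and screwdriver:** I never went near them, and they looked in place in the pictures partway through. I did not measure them at the end.

**What disagreed:**
- The side and wrist cameras differed by about 1–2 mm on where the hole was. I aimed between the two, and the pin went in without touching.
- A sideways force of about 10 N remained at the end, so the pin probably leans on one wall of the hole.
- I could not measure the lid angle or the force between pin and jig directly. Both are inferred from the tool position and the wrist force.

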